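# Start a screw plug without crossing its thread

## Task

Stand the loose steel screw plug in the port of the round housing and screw it fully home, clockwise, by its bar handle, without force. If it turns stiff early while it still stands high, its thread is crossed: stop at once, back it off anticlockwise until it drops into the thread, and start again. Do not strain the rubber-mounted threaded sleeve, leave the other things alone, and let go at the end.

Things in the scene. Friction and masses are not known exactly. Their poses are not given: they have to be found in the camera images.
- plug: Loose bare-steel screw plug, 69 mm tall, 0.2 to 0.33 kg, standing upright on the bench. Origin at the centre of its underside, z up its axis. Smooth round nose and shank of diameter 38 mm (32 mm at the very bottom, tapering over 4 mm), 0 to 29 mm high; round collar of diameter 72 mm, 29 to 35 mm high; above it the bar handle.
- plug_handle (a point): Middle of the plug's bar handle, on its axis 59 mm above its underside, axes as the plug's. The bar is 56 mm long along x, 22 mm wide along y, and reaches from 35 mm (top of the collar) to 69 mm above the underside. Grip it here across its 22 mm width: fingertips up to 20 mm below this point clear the collar.
- plug_lugs (a point): Point on the plug's axis at the middle height of its four thread lugs, 11.5 mm above its underside. The lugs point to the plug's +x, +y, -x and -y; each is 5 mm thick and 20 degrees wide and reaches out to 54 mm diameter; they slope as a right-hand thread.
- housing: Fixed round port housing: grey foot of diameter 116 mm and 11 mm high with four bolt heads, on it a boss of diameter 86 mm and 47 mm high with the open, threaded port in its middle. Origin at the centre of its underside, on the bench; z up.
- port (a point): Port axis, 46 mm above the bench: top faces of the thread's lands. The plug's origin is 4 mm below this with its lugs on top of the stops; 8 mm below: lugs on the lands, crossed (clockwise it goes hard against the stops within 45 degrees, anticlockwise it comes to the gaps); 16 to 18 mm below: dropped into the thread; 22 mm below: home against a hard stop, collar 1 mm off the rim.
- port_rim (a point): Port axis at the sleeve's rim, 52 mm above the bench; bore 57 mm. In the bore are four thread starts (clear diameter 43 mm). Clockwise, each has a gap of 34 degrees where a lug drops in, a land of 48, a stop of 8 that stands 4 mm above the lands. The gaps' angle is not measured and differs each time. Once in, 45 to 65 degrees clockwise to home, sinking 5.2 mm per rad; press lightly (2 to 6 N).
- sleeve (a joint): Twist of the threaded sleeve in its rubber mount, rad, positive anticlockwise from above, 0 when unloaded. It gives like a spring, 3 N m per rad, so it reads the torque on the thread; more than 0.25 rad (0.75 N m) either way strains it.
- tap_post: Fixed bystander between and behind plug and housing: upright post on a round foot of diameter 118 mm, top 228 mm above the bench, with a level bar 160 to 174 mm up that reaches about 175 mm to the front and to the back of the post. Origin under the post, on the bench. Carry the plug over it.
- spindle_nut: Bystander: dark steel nut, 40 mm across, 18 mm high, lying between plug and housing. Origin under its centre.
- thumb_screw: Bystander: small bright thumb screw, 30 mm across and 29 mm high. Origin under its centre.
- knurled_ring: Bystander: steel ring, 74 mm across, 20 mm high. Origin under its centre.
- bored_boss: Bystander: steel cylinder with a bore, 66 mm across, 54 mm high. Origin under its centre.
- marker: Bystander: yellow marker pen, 140 mm long, lying. Origin under its centre.
- vee_block: Bystander: steel vee block 50 x 50 x 34 mm. Origin under its centre.

How it is judged:
By the outcome, as a careful person would: the job done as asked, in the order asked, and still so for the second after the job is handed in, with the robot touching nothing.
It also fails if it takes over 64 s, if anything falls off the work surface, if the arm or the gripper's body presses on something with over 40 N, if the wrist force passes 120 N, or if a joint passes its speed limit or range.

## Robot

A 6-joint arm with a two-finger parallel gripper is mounted at the origin on a cart in front of the work surface, level with it; the furniture and walls round the work are solid. World frame = base frame: x ahead of the robot, y to its left, z up, the work surface at z = 0. Lengths are in m, angles in rad, forces in N, time in s.
With the tool pointing down it reaches from about 0.35 to 0.85 m from the base axis. Payload 8.1 kg.
Tool frame: the origin (TCP) lies at the centre of the arm's flange, where the gripper is bolted on; the fingertips stand 186 mm ahead of it and the grasp point (between the pads) lies 167 mm ahead of it; z points along the fingers, y is the direction in which the jaws open and shut (so a half turn about z gives the same grasp; the last joint's range is limited). The gripper opens to 93 mm and grips with 3 to 60 N. Pads are 15 mm wide; open, the fingers measure 128 mm over their backs; the gripper's body (75 mm by 188 mm) begins 65 mm behind the grasp point.
Start: joints at [-1.215, 0.13, 1.488, -0, 1.523, -0.085], TCP at [0.256, -0.543, 0.405] pointing down, gripper open.
Joint ranges: [-2.96, 2.96], [-0.89, 2.26], [0.02, 2.5], [-1.34, 4.48], [0, 2.73], [-2.66, 2.66]. Speed limits (rad/s): [2.39, 2.39, 2.79, 3.14, 3.14, 3.14].

## Interface

Orientations are given as a rotation vector (axis times angle).
In Python, from plant import robot, viewer, order gives the robot as it stands.
- The arm moves only by the tool apply_moves, never from a script. Its argument "deltas" is a list of rows, each a list of 3 entries, a list of its own where there are three numbers: the finger opening in mm, from 0 to 93, then the shift along the tool's x, y, z in mm, then the turn about the tool's z in rad. In form: [[grip, [dx, dy, dz], yaw], ...]. A call has 1 to 5 rows; each row shifts and turns the commanded pose from where the row before left it, along the tool's axes as they then stand; what a row does not reach is not made up. A row lasts 1/8 s, in which the tool goes at most 62.5 mm and 10.7 degrees, less where a joint would pass 70% of its speed; a pose out of reach is approached as far as the arm can. A call is refused whole if a number of a shift passes 62.5 or a number of a turn 0.188, either way. A call with a gripper value outside its range is refused whole. The fingers move at their own pace and stop on an object; "grip_force" is the grip in N (left out, the last holds). Time passes only in rows, so rows that do not move let the fingers close. It gives the time, the measured TCP pose, the force and the opening at its end, in the units of the state.
- robot.read_state(): the state, without advancing time (a new reading comes with each control period).
- viewer.read_camera(name): name is "side" or "top" or "wrist"; returns the picture (384x512x3 uint8, blue, green, red); there is no depth.
- viewer.get_calibration(name): a dict with "fx", "fy", "cx", "cy" (pixels), "R" (3x3) and "t" (3): a world point X has camera coordinates R X + t. Camera axes: x right, y down, z forward; pixel columns grow to the right and rows downward; lengths in m; the calibration is good to about 2 mm. A picture is of the moment at which its call begins: read the wrist's pose just before it. get_calibration takes no time and is no camera call; for the wrist camera it gives the pose at the moment of the call.
- order.close_job(): hands the job in, once; it reports no verdict.
The state is a dict: "t": time; "q": joint angles; "dq": joint speeds; "joint_torque": joint torques, N m; "tool_pos": TCP position; "orientation": TCP orientation; "force": force on the tool from outside, world axes, zero at the start; "wrist_torque": the same for the moment, N m; "opening": finger opening in m.
Only numpy, scipy, OpenCV 4.12 (cv2) and the standard library are available. Lean on these libraries where they do the work, as an engineer would, in place of code of your own. Each camera call takes 0.05 s, during which the arm holds its last target. There are 200 camera calls.

## Working session

There is one attempt and no reset: what is moved stays moved. The work goes in short steps, Python scripts to look and compute and a tool call to move; the robot and the scene stay as the last step left them, time stands still between calls to the robot, and variables do not carry over. Pictures are saved under pics/ and viewed, about 8 in all and at most 12, crops included, and the job is handed in when it is done.

Besides the shell and the picture viewer there is one more tool, called after "Request:" by a JSON object that holds its "method" and its "body", one argument or row to a line. apply_moves: Moves the arm, as the interface text tells. Its arguments: {"type":"object","properties":{"deltas":{"type":"array"},"grip_force":{"type":"number"}},"required":["deltas"]}

```bash
mkdir -p pics
python3 - <<'E'
from plant import robot, viewer, order
import cv2, numpy as np
s=robot.read_state()
print({k:np.round(v,3).tolist() for k,v in s.items()})
for n in("side","top","wrist"):
    im=viewer.read_camera(n); cv2.imwrite(f"pics/{n}0.png",im)
    c=viewer.get_calibration(n); print(n,{k:np.round(v,3).tolist() for k,v in c.items()})
a=cv2.imread("pics/side0.png");b=cv2.imread("pics/top0.png")
E
```

```text
{'t': 0.0, 'q': [-1.215, 0.131, 1.489, -0.0, 1.523, -0.085], 'dq': [0.002, -0.0, -0.001, -0.001, -0.001, -0.001], 'joint_torque': [0.003, -55.985, -49.175, 0.077, 0.036, -0.0], 'tool_pos': [0.256, -0.542, 0.404], 'orientation': [-3.064, -0.686, 0.0], 'force': [-0.642, -0.572, -0.104], 'wrist_torque': [0.004, -0.017, 0.026], 'opening': 0.093}
side {'fx': 451.406, 'fy': 451.406, 'cx': 253.568, 'cy': 189.907, 'R': [[-0.876, -0.482, 0.022], [-0.261, 0.434, -0.862], [0.406, -0.761, -0.506]], 't': [0.453, 0.223, 0.777]}
top {'fx': 377.974, 'fy': 377.974, 'cx': 259.792, 'cy': 190.121, 'R': [[-0.01, -0.999, 0.033], [-0.999, 0.009, -0.034], [0.034, -0.033, -0.999]], 't': [-0.026, 0.496, 0.919]}
wrist {'fx': 337.578, 'fy': 337.578, 'cx': 255.313, 'cy': 192.727, 'R': [[0.427, -0.904, -0.001], [-0.873, -0.413, 0.258], [-0.234, -0.109, -0.966]], 't': [-0.599, -0.031, 0.389]}
```

View pics/top0.png

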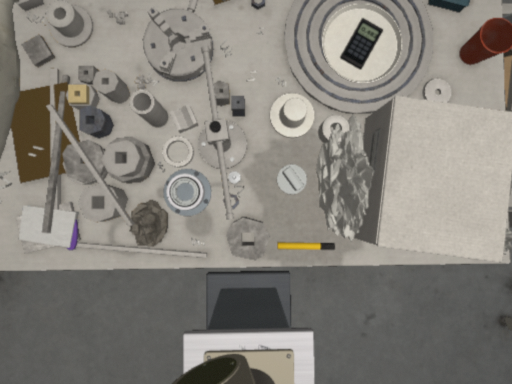

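View pics/side0.png

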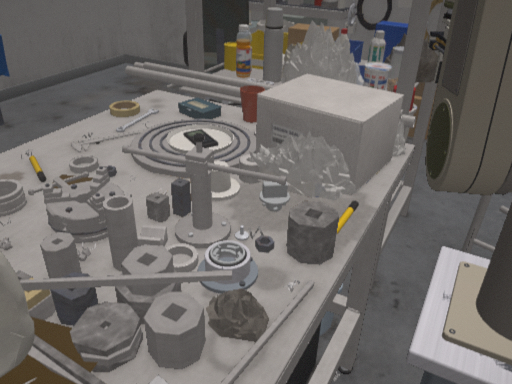

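```bash
cat > h.py <<'E'
from plant import robot, viewer, order
import cv2, numpy as np
def ray(c,px,z):
    R=np.array(c["R"]);t=np.array(c["t"]);o=-R.T@t
    d=R.T@np.array([(px[0]-c["cx"])/c["fx"],(px[1]-c["cy"])/c["fy"],1]);
    return o+d*(z-o[2])/d[2]
def proj(c,X):
    p=np.array(c["R"])@np.array(X)+np.array(c["t"]); return np.array([c["fx"]*p[0]/p[2]+c["cx"],c["fy"]*p[1]/p[2]+c["cy"]])
E
python3 - <<'E'
from h import *
c=viewer.get_calibration("top"); im=cv2.imread("pics/top0.png")
for n,p,z in (("plug",(291.5,179),.035),("plughi",(291.5,179),.069),("bar1",(285,170),.069),("bar2",(299,189),.069),("housing",(187,191),.055),("post",(215,127),.228),("tapbarfront",(230,220),.167),("tapbarback",(207,40),.167),("nut",(235,178),.018),("foil",(325,190),.05),("box",(367,240),.0),("boxtop",(390,100),.15),("octo",(246,238),.06)):
    print(n,np.round(ray(c,p,z),3))
cr=cv2.resize(im[110:260,140:360],None,fx=3.6,fy=3.6,interpolation=cv2.INTER_CUBIC); cv2.imwrite("pics/crop0.png",cr)
E
```

```text
plug [ 0.52  -0.106  0.035]
plughi [ 0.518 -0.102  0.069]
bar1 [ 0.539 -0.087  0.069]
bar2 [ 0.495 -0.119  0.069]
housing [0.493 0.14  0.055]
post [0.607 0.06  0.228]
tapbarfront [0.43  0.036 0.167]
tapbarback [0.8   0.08  0.167]
nut [0.525 0.03  0.018]
foil [ 0.493 -0.183  0.05 ]
box [ 0.369 -0.297  0.   ]
boxtop [ 0.68  -0.304  0.15 ]
octo [0.383 0.004 0.06 ]
```

View pics/crop0.png

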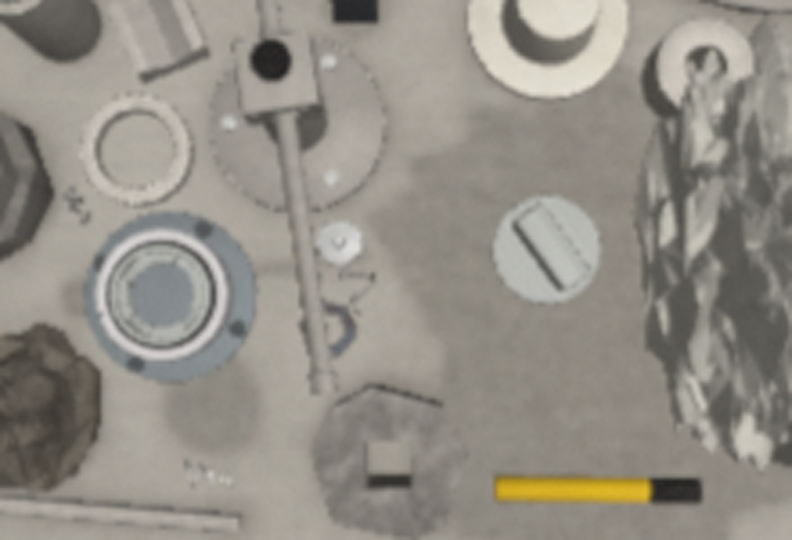

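Run:
```python
from h import *
c=viewer.get_calibration("top"); s=viewer.get_calibration("side")
P=lambda x,y:(140+x/3.6,110+y/3.6)
for n,p,z in (("plug collar",P(547,250),.035),("foot",P(170,297),.011),("rim",P(162,294),.056),("barfrontend",P(320,390),.167),("barnear",P(288,120),.167),("nut",P(335,330),.01),("thumb",P(340,242),.029),("handleA",P(530,212),.069),("handleB",P(574,286),.069)):
    print(n,np.round(ray(c,p,z)[:2],4))
def two(pt,ps):
    A=[];b=[]
    for C,p in((c,pt),(s,ps)):
        R=np.array(C["R"]);t=np.array(C["t"]);o=-R.T@t
        d=R.T@np.array([(p[0]-C["cx"])/C["fx"],(p[1]-C["cy"])/C["fy"],1]);d/=np.linalg.norm(d)
        M=np.eye(3)-np.outer(d,d);A.append(M);b.append(M@o)
    return np.linalg.solve(sum(A),sum(b))
print("boxcorner",two((393,98),(262,91)),"boxcorner2",two((380,246),(383,120)))
# foil: height of side top-outline over its plan centre
for z in(.1,.15,.2,.25,.3): print(z,proj(s,[.5,-.2,z]),proj(c,[.5,-.2,z]))
```

```text
plug collar [ 0.5194 -0.107 ]
foot [0.491  0.1463]
rim [0.4917 0.1443]
barfrontend [0.4334 0.0378]
barnear [0.5861 0.0549]
nut [0.4677 0.0351]
thumb [0.5262 0.0306]
handleA [ 0.5418 -0.0924]
handleB [ 0.4941 -0.12  ]
boxcorner [ 0.66324079 -0.28999954  0.20775549] boxcorner2 [ 0.35764242 -0.26641655  0.19806021]
0.1 [301.14914526 156.2798016 ] [337.04076814 185.9925031 ]
0.15 [302.76140447 137.04458115] [342.68875037 184.91968809]
0.2 [304.45276329 116.86565484] [349.09610789 183.70263233]
0.25 [306.22918921  95.67182699] [356.42702595 182.31014938]
0.3 [308.09726547  73.38455555] [364.89669748 180.70136408]
```

Run:
```python
from h import *
s=viewer.get_calibration("side"); im=cv2.imread("pics/side0.png")
x0,y0,f=200,90,4
cr=cv2.resize(im[y0:y0+150,x0:x0+200],None,fx=f,fy=f,interpolation=cv2.INTER_CUBIC)
# body footprint underside at z=.124 for W grip at plug
p=np.array([.5194,-.107]);j=np.array([.545,-.839]);h=np.array([.839,.545])
def poly(z,col):
    q=np.array([proj(s,[*(p+a*.094*j+b*.0375*h),z]) for a,b in((1,1),(1,-1),(-1,-1),(-1,1))])
    cv2.polylines(cr,[((q-[x0,y0])*f).astype(int)],True,col,1)
poly(.124,(0,0,255));
cv2.imwrite("pics/side_crop.png",cr)
```

```text
(no output)
```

View pics/side_crop.png

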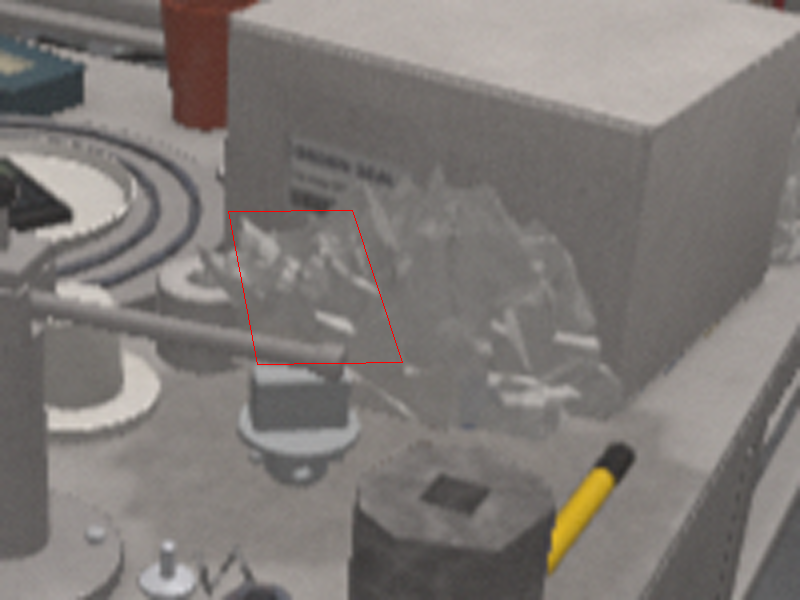

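Request:
{"method": "apply_moves", "body": {
  "deltas": [
    [93,[0,0,-55],0],
    [93,[30,-20,-10],0],
    [93,[48,-32,0],0],
    [93,[48,-32,0],0],
    [93,[48,-32,0],0]
  ]
}}

```text
t: 0.78
tool_pos: [0.3644, -0.3619, 0.4695]
orientation: [-3.066, -0.686, -0.0]
force: [0.9, -0.4, 0.1]
opening: 0.0932
```

Request:
{"method": "apply_moves", "body": {
  "deltas": [
    [93,[50,-32,0],0],
    [93,[50,-33,0],0],
    [93,[50,-33,0],0],
    [93,[50,-33,0],0],
    [93,[50,-34,0],-0.1]
  ]
}}

```text
t: 1.4
tool_pos: [0.5202, -0.1057, 0.4696]
orientation: [3.027, 0.842, -0.0]
force: [0.9, -1.2, 0.4]
opening: 0.0929
```

Run:
```python
from h import *
s=robot.read_state(); print(s["tool_pos"],s["orientation"],s["q"])
c=viewer.get_calibration("wrist");im=viewer.read_camera("wrist");cv2.imwrite("pics/w1.png",im);np.save("w1.npy",c,allow_pickle=True)
print(proj(c,[.519,-.107,.035]))
```

```text
[ 0.52021094 -0.10574251  0.46959092] [ 3.02662297e+00  8.41643107e-01 -8.31664235e-05] [-2.97086862e-01 -7.55936172e-02  1.58080343e+00 -1.35384608e-04
  1.63635939e+00  7.31245918e-01]
[255.95325858 163.05618202]
```

View pics/w1.png

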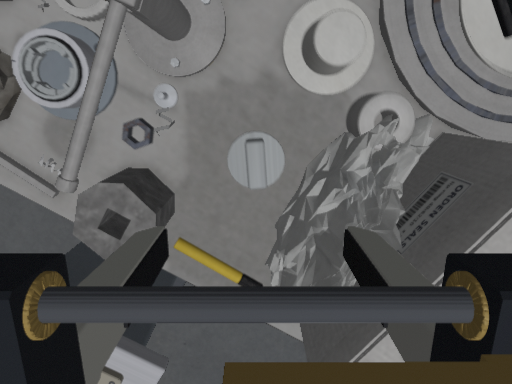

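Run:
```python
from h import *
c=np.load("w1.npy",allow_pickle=True).item(); t=viewer.get_calibration("top")
im=cv2.imread("pics/w1.png")
g=cv2.GaussianBlur(cv2.cvtColor(im,cv2.COLOR_BGR2GRAY),(3,3),0)
# collar by circle fit, brighter than bench
cr=cv2.HoughCircles(g[110:210,200:310],cv2.HOUGH_GRADIENT,1,50,param1=80,param2=12,minRadius=23,maxRadius=34); print(cr[0][:2]+[200,110,0])
u,v,r=cr[0][0]; print("collar",ray(c,(u+200,v+110),.035))
a=ray(c,(255,140),.069);b=ray(c,(258,188),.069);print(a,b,np.degrees(np.arctan2(*(a-b)[1::-1])),(a+b)/2)
lsd=cv2.createLineSegmentDetector().detect(g[130:195,235:280])[0][:,0]+[235,130,235,130]
for l in lsd:
    if np.hypot(l[2]-l[0],l[3]-l[1])>20:
        A=ray(c,l[:2],.069);B=ray(c,l[2:],.069);print(l.round(1),np.degrees(np.arctan2(*(A-B)[1::-1])).round(1),A[:2].round(4),B[:2].round(4))
P=lambda x,y:(140+x/3.6,110+y/3.6)
for z in(0,.05,.1,.15):
    print(z,[ray(t,P(*p),z)[:2].round(3).tolist() for p in((650,110),(640,210),(648,310),(670,400))],[ray(c,p,z)[:2].round(3).tolist() for p in((345,138),(318,162),(297,198),(277,240))])
```

```text
[[255.5        160.5         28.79999924]]
collar [ 0.52144883 -0.10486451  0.035     ]
[ 0.54583924 -0.08945828  0.069     ] [ 0.50023417 -0.12104123  0.069     ] 34.703831388992846 [ 0.5230367  -0.10524976  0.069     ]
[245.4 173.1 243.8 140.7] -146.5 [ 0.5078 -0.0996] [ 0.5387 -0.0791]
[275.6 138.2 255.7 130.4] -79.9 [ 0.5595 -0.1081] [ 0.5553 -0.0847]
[246.7 145.5 250.  185.7] 35.4 [ 0.5357 -0.0847] [ 0.4978 -0.1117]
[264.3 144.4 267.  181.9] 35.6 [ 0.5471 -0.1009] [ 0.5119 -0.1262]
0 [[0.618, -0.184], [0.549, -0.176], [0.479, -0.181], [0.417, -0.195]] [[0.603, -0.194], [0.558, -0.181], [0.501, -0.184], [0.434, -0.194]]
0.05 [[0.61, -0.174], [0.544, -0.167], [0.479, -0.171], [0.42, -0.185]] [[0.601, -0.18], [0.561, -0.168], [0.51, -0.171], [0.45, -0.18]]
0.1 [[0.602, -0.165], [0.54, -0.157], [0.478, -0.161], [0.422, -0.174]] [[0.598, -0.166], [0.563, -0.156], [0.519, -0.158], [0.467, -0.166]]
0.15 [[0.594, -0.155], [0.535, -0.148], [0.477, -0.152], [0.425, -0.164]] [[0.596, -0.152], [0.566, -0.143], [0.528, -0.146], [0.483, -0.152]]
```

Request:
{"method": "apply_moves", "body": {
  "deltas": [
    [50,[11,0,50],-0.077],
    [50,[0,0,50],0],
    [50,[0,0,50],0],
    [50,[0,0,35],0],
    [50,[0,0,18],0]
  ],
  "grip_force": 40
}}

```text
t: 2.08
tool_pos: [0.528, -0.1017, 0.2641]
orientation: [-2.991, -0.954, 0.005]
force: [1.3, 0.0, -0.8]
opening: 0.0514
```

Request:
{"method": "apply_moves", "body": {
  "deltas": [
    [50,[0,0,6],0],
    [50,[0,0,6],0],
    [50,[0,0,4],0],
    [50,[0,0,3],0]
  ]
}}

```text
t: 2.58
tool_pos: [0.5294, -0.102, 0.2484]
orientation: [2.992, 0.955, 0.002]
force: [1.3, -0.3, 0.2]
opening: 0.0501
```

Request:
{"method": "apply_moves", "body": {
  "deltas": [
    [50,[0,-2,4],0],
    [50,[0,0,3],0],
    [50,[0,0,0],0]
  ]
}}

```text
t: 2.95
tool_pos: [0.5277, -0.1002, 0.2404]
orientation: [-2.993, -0.955, 0.001]
force: [0.6, -0.1, -0.9]
opening: 0.0501
```

Run:
```python
from h import *
s=robot.read_state(); print(s["tool_pos"],s["orientation"],s["force"])
c=viewer.get_calibration("wrist");im=viewer.read_camera("wrist");cv2.imwrite("pics/w2.png",im)
```

```text
[ 0.52772182 -0.1002221   0.24041854] [-2.99257036e+00 -9.55104010e-01  7.17430625e-04] [ 0.61241666 -0.11873564 -0.94391595]
```

View pics/w2.png

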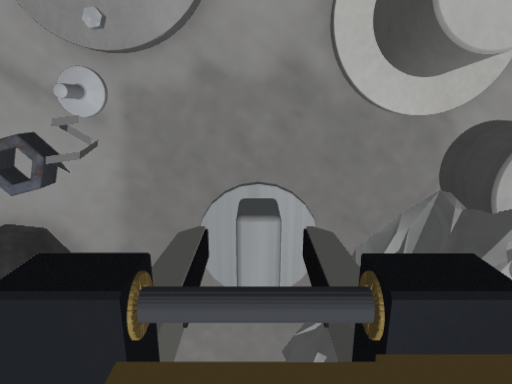

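Request:
{"method": "apply_moves", "body": {
  "deltas": [
    [20,[0,0,0],0],
    [20,[0,0,0],0],
    [20,[0,0,0],0],
    [20,[0,0,0],0]
  ],
  "grip_force": 50
}}

```text
t: 3.5
tool_pos: [0.5279, -0.1003, 0.2408]
orientation: [2.993, 0.955, 0.0]
force: [-0.0, -0.0, -0.2]
opening: 0.0215
```

Request:
{"method": "apply_moves", "body": {
  "deltas": [
    [20,[0,0,-5],0],
    [20,[0,0,-30],0],
    [20,[0,0,-60],0],
    [20,[0,0,-60],0],
    [20,[0,0,-60],0]
  ]
}}

```text
t: 4.12
tool_pos: [0.5274, -0.1001, 0.4577]
orientation: [-2.993, -0.955, 0.0]
force: [0.6, 0.4, -1.9]
opening: 0.0217
```

Request:
{"method": "apply_moves", "body": {
  "deltas": [
    [20,[0,0,-52],0],
    [20,[17,-40,0],0],
    [20,[17,-40,0],0],
    [20,[17,-40,0],0],
    [20,[17,-40,0],0]
  ]
}}

```text
t: 4.75
tool_pos: [0.4899, 0.0707, 0.5078]
orientation: [-2.993, -0.955, 0.0]
force: [0.5, 0.4, -1.4]
opening: 0.0218
```

Request:
{"method": "apply_moves", "body": {
  "deltas": [
    [20,[0,0,0],-0.18],
    [20,[0,0,10],-0.18],
    [20,[0,0,20],-0.18],
    [20,[0,0,20],-0.18],
    [20,[0,0,20],-0.18]
  ]
}}

```text
t: 5.38
tool_pos: [0.4904, 0.0696, 0.4371]
orientation: [-2.273, -2.169, 0.0]
force: [-0.1, 0.2, -2.3]
opening: 0.0216
```

Request:
{"method": "apply_moves", "body": {
  "deltas": [
    [20,[0,0,0],-0.18],
    [20,[0,0,0],-0.04],
    [20,[0,0,0],0]
  ]
}}

```text
t: 5.75
tool_pos: [0.4904, 0.0695, 0.4377]
orientation: [-2.029, -2.398, 0.0]
force: [-0.0, 0.7, -1.9]
opening: 0.0217
```

Run:
```python
from h import *
from scipy.spatial.transform import Rotation as Ro
s=robot.read_state(); print(s["tool_pos"],s["orientation"],s["force"],s["wrist_torque"],s["q"])
c=viewer.get_calibration("wrist");im=viewer.read_camera("wrist");cv2.imwrite("pics/w3.png",im);np.save("w3.npy",c,allow_pickle=True)
p=proj(c,[.4915,.145,.05]);print(p)
# camera in tool frame: handle end from w2
T=Ro.from_rotvec(s["orientation"]).as_matrix();R=np.array(c["R"]);Rc=R@T;tc=R@np.array(s["tool_pos"])+np.array(c["t"])
cc=dict(c,R=Rc,t=tc); np.save("camtool.npy",cc,allow_pickle=True)
for v in(200,216):print(v,ray(cc,(259,v),.2404-.069))
u,v=p.astype(int);x0,y0=max(0,u-75),max(0,v-75)
print(x0,y0);cv2.imwrite("pics/w3c.png",cv2.resize(im[y0:y0+150,x0:x0+150],None,fx=4,fy=4,interpolation=cv2.INTER_CUBIC))
```

```text
[0.49044979 0.06952963 0.43768544] [-2.02869983e+00 -2.39824867e+00  4.24567265e-04] [-0.02739064  0.65012739 -1.85553179] [-0.0297771  -0.0752057  -0.00302231] [ 3.72614601e-02 -1.67407585e-01  1.72267204e+00  5.60110339e-05
  1.58679078e+00 -1.29305672e-01]
[268.96833719  99.91401311]
200 [0.02783454 0.00105797 0.1714    ]
216 [0.01998572 0.00108519 0.1714    ]
193 24
```

View pics/w3c.png

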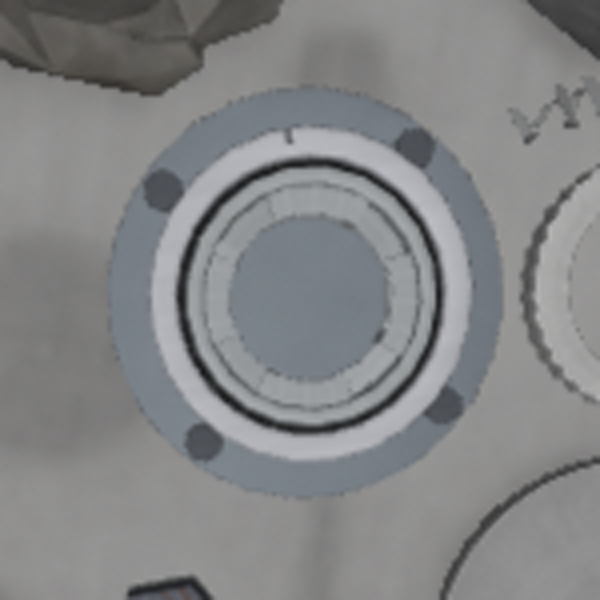

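Run:
```python
from h import *
c=np.load("w3.npy",allow_pickle=True).item(); im=cv2.imread("pics/w3.png"); g=cv2.cvtColor(im,cv2.COLOR_BGR2GRAY)
# white rim ring ellipse (boss top)
hsv=cv2.cvtColor(im,cv2.COLOR_BGR2HSV); 
x0,y0=193,24; sub=im[y0:y0+150,x0:x0+150]
gg=cv2.cvtColor(sub,cv2.COLOR_BGR2GRAY)
print(gg[74,15:140].tolist())
dark=((gg<75)&(np.hypot(*(np.mgrid[:150,:150]-74))<40)).astype(np.uint8)
pts=cv2.findNonZero(dark); e=cv2.fitEllipse(pts); print("dark ring",e)
for z in(.046,.052,.058): print(z,ray(c,(e[0][0]+x0,e[0][1]+y0),z))
foot=((sub[...,0].astype(int)-sub[...,2]>12)).astype(np.uint8)
k=max(cv2.findContours(foot,0,1)[0],key=cv2.contourArea);e2=cv2.fitEllipse(cv2.convexHull(k));print("foot",e2,ray(c,(e2[0][0]+x0,e2[0][1]+y0),.011))
np.save("ctr.npy",ray(c,(e[0][0]+x0,e[0][1]+y0),.052))
```

```text
[122, 122, 123, 123, 124, 124, 124, 124, 123, 123, 123, 121, 119, 127, 126, 126, 127, 126, 127, 127, 127, 125, 130, 175, 179, 178, 178, 176, 155, 57, 32, 80, 152, 160, 154, 138, 144, 160, 160, 159, 159, 155, 129, 127, 128, 128, 127, 127, 128, 128, 128, 127, 128, 128, 128, 127, 127, 127, 127, 127, 126, 125, 126, 125, 125, 125, 124, 125, 123, 123, 123, 123, 122, 122, 124, 123, 124, 123, 124, 124, 121, 117, 141, 153, 157, 156, 156, 157, 151, 122, 135, 158, 154, 140, 35, 76, 152, 179, 180, 177, 175, 169, 148, 119, 118, 119, 118, 117, 117, 116, 122, 149, 149, 150, 140, 84, 88, 101, 139, 178, 171, 169, 167, 165, 162]
dark ring ((77.0999755859375, 73.54280853271484), (64.3232650756836, 66.82422637939453), 11.676169395446777)
0.046 [0.49240225 0.14763401 0.046     ]
0.052 [0.4921664  0.14751231 0.052     ]
0.058 [0.49193054 0.14739062 0.058     ]
foot ((76.57777404785156, 74.14493560791016), (38.592987060546875, 39.790374755859375), 8.215655326843262) [0.4933008  0.14758241 0.011     ]
```

Run:
```python
from h import *
c=np.load("w3.npy",allow_pickle=True).item(); im=cv2.imread("pics/w3.png"); g=cv2.cvtColor(im,cv2.COLOR_BGR2GRAY)
ctr=ray(c,(193+77.1,24+73.54),.046)
A=np.arange(0,360,.5); r=np.arange(.019,.032,.0001)
M=np.array([[proj(c,[ctr[0]+q*np.cos(a),ctr[1]+q*np.sin(a),.046]) for a in np.radians(A)] for q in r],np.float32)
u=cv2.remap(g,M[...,0],M[...,1],cv2.INTER_CUBIC)
v=cv2.createCLAHE(4,(6,2)).apply(u); v=cv2.resize(v,(720,260)); u2=cv2.resize(u,(720,260))
u2=np.clip((u2.astype(float)-110)*4,0,255).astype(np.uint8)
o=np.vstack([v,u2]); o=cv2.cvtColor(o,cv2.COLOR_GRAY2BGR)
for a in range(0,360,30): cv2.putText(o,str(a),(2*a,12),0,.4,(0,0,255),1); cv2.line(o,(2*a,0),(2*a,6),(0,0,255))
cv2.imwrite("pics/polar.png",o)
```

```text
(no output)
```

View pics/polar.png

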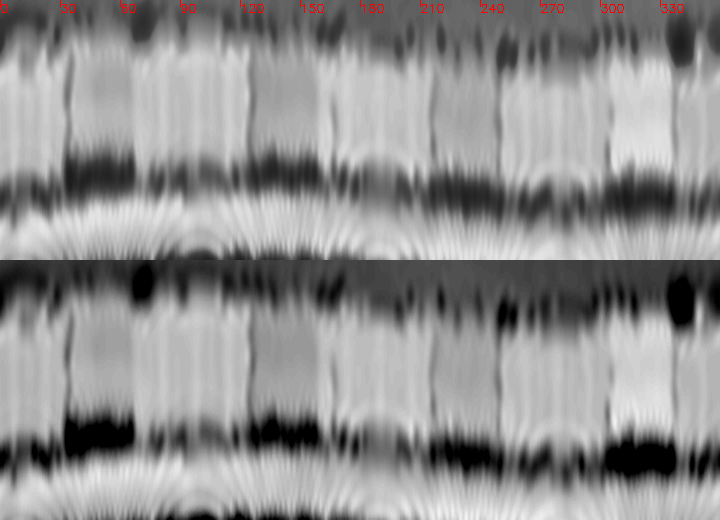

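Request:
{"method": "apply_moves", "body": {
  "deltas": [
    [20,[0,0,0],-0.18],
    [20,[0,0,0],-0.18],
    [20,[0,0,0],-0.18],
    [20,[0,0,0],-0.174],
    [20,[0,0,0],0]
  ]
}}

```text
t: 6.42
tool_pos: [0.4906, 0.0695, 0.4378]
orientation: [-1.065, -2.956, -0.0]
force: [-0.2, 0.4, -1.5]
opening: 0.0218
```

Request:
{"method": "apply_moves", "body": {
  "deltas": [
    [20,[28,30,0],0],
    [20,[28,31,0],0],
    [20,[0,0,50],0],
    [20,[0,0,50],0],
    [20,[0,0,20],0]
  ]
}}

```text
t: 7.05
tool_pos: [0.4848, 0.1521, 0.314]
orientation: [-1.068, -2.95, 0.004]
force: [-0.1, -0.9, -2.3]
opening: 0.0215
```

Request:
{"method": "apply_moves", "body": {
  "deltas": [
    [20,[0,0,10],0],
    [20,[0,0,0],0],
    [20,[0,0,0],0]
  ]
}}

```text
t: 7.42
tool_pos: [0.4869, 0.1523, 0.3093]
orientation: [1.063, 2.954, 0.002]
force: [-0.4, 0.1, -1.9]
opening: 0.0216
```

```bash
cat > st.py <<'E'
from h import *
from scipy.spatial.transform import Rotation as Ro
s=robot.read_state();T=Ro.from_rotvec(s["orientation"]).as_matrix()
th=np.degrees(np.arctan2(T[1,0],T[0,0]));hx=T[:2,0];ty=T[:2,1]
p=np.array(s["tool_pos"]);plug=p[:2]-.008*hx
d=np.array([.492,.147])-plug
print("t",s["t"],"theta",th.round(2),"plug xy",plug.round(4),"bottom",(p[2]-.2408).round(4),"need tool dx,dy mm",(1000*hx@d).round(1),(1000*ty@d).round(1),"F",s["force"].round(1),"M",s["wrist_torque"].round(3),"q6",s["q"][5].round(3),s["opening"].round(4))
E
python3 st.py
```

```text
Traceback (most recent call last):
  File "st.py", line 7, in <module>
    print("t",s["t"],"theta",th.round(2),"plug xy",plug.round(4),"bottom",(p[2]-.2408).round(4),"need tool dx,dy mm",(1000*hx@d).round(1),(1000*ty@d).round(1),"F",s["force"].round(1),"M",s["wrist_torque"].round(3),"q6",s["q"][5].round(3),s["opening"].round(4))
                                                                                                                                                                                                                                              ^^^^^^^^^^^^^^^^^^
AttributeError: 'float' object has no attribute 'round'
```

```bash
sed -i 's/,s\["opening"\].round(4)/,round(s["opening"],4)/' st.py && python3 st.py
```

```text
t 7.425 theta 140.41 plug xy [0.493  0.1472] bottom 0.0685 need tool dx,dy mm 0.7 -0.8 F [-0.4  0.1 -1.9] M [-0.01  -0.103  0.041] q6 -0.677 0.0216
```

Request:
{"method": "apply_moves", "body": {
  "deltas": [
    [20,[0,0,8],0],
    [20,[0,0,6],0],
    [20,[0,0,4],0],
    [20,[0,0,0],0]
  ]
}}

```text
t: 7.92
tool_pos: [0.486, 0.1521, 0.2892]
orientation: [-1.062, -2.956, 0.001]
force: [-0.6, 0.2, -2.2]
opening: 0.0217
```

```bash
python3 st.py
```

```text
t 7.925 theta 140.47 plug xy [0.4922 0.147 ] bottom 0.0484 need tool dx,dy mm 0.1 -0.2 F [-0.6  0.2 -2.2] M [-0.013 -0.138  0.031] q6 -0.678 0.0217
```

Request:
{"method": "apply_moves", "body": {
  "deltas": [
    [20,[0,0,3],0],
    [20,[0,0,3],0],
    [20,[0,0,2],0]
  ]
}}

```text
t: 8.3
tool_pos: [0.4862, 0.1522, 0.2815]
orientation: [-1.062, -2.956, 0.0]
force: [-0.7, -0.5, -1.5]
opening: 0.0216
```

```bash
python3 st.py
```

```text
t 8.3 theta 140.48 plug xy [0.4924 0.1471] bottom 0.0407 need tool dx,dy mm 0.2 -0.3 F [-0.7 -0.5 -1.5] M [ 0.068 -0.041 -0.023] q6 -0.678 0.0216
```

Request:
{"method": "apply_moves", "body": {
  "deltas": [
    [20,[0,0,2],0],
    [20,[0,0,2],0],
    [20,[0,0,2],0]
  ]
}}

```text
t: 8.68
tool_pos: [0.4863, 0.1522, 0.2756]
orientation: [-1.062, -2.957, -0.0]
force: [0.7, 0.3, -2.2]
opening: 0.0216
```

```bash
python3 st.py
```

```text
t 8.675 theta 140.48 plug xy [0.4924 0.1471] bottom 0.0348 need tool dx,dy mm 0.2 -0.4 F [ 0.7  0.3 -2.2] M [ 0.028 -0.167 -0.034] q6 -0.678 0.0216
```

Request:
{"method": "apply_moves", "body": {
  "deltas": [
    [20,[0,0,2],0],
    [20,[0,0,2],0],
    [20,[0,0,1],0],
    [20,[0,0,0],0]
  ]
}}

```text
t: 9.18
tool_pos: [0.4862, 0.1522, 0.2707]
orientation: [-1.062, -2.956, 0.0]
force: [-0.3, 0.2, -2.2]
opening: 0.0217
```

```bash
python3 st.py
```

```text
t 9.175 theta 140.48 plug xy [0.4924 0.1471] bottom 0.0299 need tool dx,dy mm 0.2 -0.3 F [-0.3  0.2 -2.2] M [-0.022 -0.136  0.002] q6 -0.678 0.0217
```

Request:
{"method": "apply_moves", "body": {
  "deltas": [
    [20,[0,0,1],0],
    [20,[0,0,0],0]
  ]
}}

```text
t: 9.43
tool_pos: [0.4862, 0.1522, 0.2697]
orientation: [-1.062, -2.957, -0.0]
force: [0.2, 0.0, -2.1]
opening: 0.0216
```

Request:
{"method": "apply_moves", "body": {
  "deltas": [
    [20,[0,0,1],0],
    [20,[0,0,0],0]
  ]
}}

```text
t: 9.68
tool_pos: [0.4865, 0.1522, 0.2694]
orientation: [1.062, 2.956, 0.0]
force: [-2.2, -0.2, 4.7]
opening: 0.0217
```

```bash
python3 st.py
```

```text
t 9.675 theta 140.48 plug xy [0.4926 0.1471] bottom 0.0286 need tool dx,dy mm 0.4 -0.5 F [-2.2 -0.2  4.7] M [-0.233  0.355 -0.023] q6 -0.678 0.0217
```

Request:
{"method": "apply_moves", "body": {
  "deltas": [
    [20,[0,0.6,0.2],0.08],
    [20,[0,0.6,0.4],0.08],
    [20,[0,0,0],0]
  ]
}}

```text
t: 10.05
tool_pos: [0.4876, 0.1531, 0.2689]
orientation: [1.294, 2.861, 0.001]
force: [0.9, 0.1, 4.0]
opening: 0.0214
```

```bash
python3 st.py
```

```text
t 10.05 theta 131.34 plug xy [0.4929 0.1471] bottom 0.0281 need tool dx,dy mm 0.5 -0.7 F [0.9 0.1 4. ] M [-0.224 -0.323  0.041] q6 -0.517 0.0214
```

Request:
{"method": "apply_moves", "body": {
  "deltas": [
    [20,[0,0.7,0.5],0.09],
    [20,[0,0.7,0.5],0.09],
    [20,[0,0,0],0]
  ]
}}

```text
t: 10.42
tool_pos: [0.4887, 0.1539, 0.2679]
orientation: [1.543, 2.734, 0.002]
force: [2.0, -1.6, 5.3]
opening: 0.0214
```

```bash
python3 st.py
```

```text
t 10.425 theta 121.12 plug xy [0.4928 0.1471] bottom 0.0271 need tool dx,dy mm 0.4 -0.8 F [ 2.  -1.6  5.3] M [-0.478 -0.41   0.094] q6 -0.338 0.0214
```

Request:
{"method": "apply_moves", "body": {
  "deltas": [
    [20,[0,0.7,0.4],0.09],
    [20,[0,0.7,0.45],0.09],
    [20,[0,0,0],0]
  ]
}}

```text
t: 10.8
tool_pos: [0.4898, 0.1546, 0.267]
orientation: [1.783, 2.585, 0.001]
force: [1.1, -1.5, 5.9]
opening: 0.0219
```

```bash
python3 st.py
```

```text
t 10.8 theta 110.82 plug xy [0.4926 0.1471] bottom 0.0262 need tool dx,dy mm 0.1 -0.6 F [ 1.1 -1.5  5.9] M [-0.568 -0.314  0.077] q6 -0.157 0.0219
```

Request:
{"method": "apply_moves", "body": {
  "deltas": [
    [20,[0,0.7,0.4],0.09],
    [20,[0,0.7,0.45],0.09],
    [20,[0,0,0],0]
  ]
}}

```text
t: 11.18
tool_pos: [0.4911, 0.1549, 0.2661]
orientation: [2.008, 2.415, 0.001]
force: [0.6, -2.3, 6.3]
opening: 0.0216
```

```bash
python3 st.py
```

```text
t 11.175 theta 100.5 plug xy [0.4925 0.147 ] bottom 0.0253 need tool dx,dy mm 0.1 -0.5 F [ 0.6 -2.3  6.3] M [-0.659 -0.198  0.119] q6 0.023 0.0216
```

Request:
{"method": "apply_moves", "body": {
  "deltas": [
    [20,[0,0.6,0.25],0.07],
    [20,[0,0.5,0.25],0.06],
    [20,[0,0,0],0]
  ]
}}

```text
t: 11.55
tool_pos: [0.492, 0.1551, 0.2654]
orientation: [2.16, 2.28, 0.001]
force: [0.6, -2.4, 5.2]
opening: 0.0215
```

```bash
python3 st.py
```

```text
t 11.55 theta 93.09 plug xy [0.4924 0.1471] bottom 0.0246 need tool dx,dy mm -0.1 -0.4 F [ 0.6 -2.4  5.2] M [-0.561 -0.142  0.106] q6 0.152 0.0215
```

Request:
{"method": "apply_moves", "body": {
  "deltas": [
    [20,[0,0.4,0.2],0.05],
    [20,[0,0,0],0]
  ]
}}

```text
t: 11.8
tool_pos: [0.4923, 0.1551, 0.2651]
orientation: [2.216, 2.226, 0.0]
force: [1.1, -3.6, 4.7]
opening: 0.0216
```

```bash
python3 st.py
```

```text
t 11.8 theta 90.24 plug xy [0.4924 0.1471] bottom 0.0243 need tool dx,dy mm -0.1 -0.4 F [ 1.1 -3.6  4.7] M [-0.584 -0.096  0.036] q6 0.202 0.0216
```

Request:
{"method": "apply_moves", "body": {
  "deltas": [
    [20,[0,0.4,0.2],0.04],
    [20,[0,0,0],0]
  ]
}}

```text
t: 12.05
tool_pos: [0.4927, 0.1552, 0.2649]
orientation: [2.26, 2.181, 0.001]
force: [0.8, -0.5, 5.4]
opening: 0.0217
```

```bash
python3 st.py
```

```text
t 12.05 theta 87.96 plug xy [0.4924 0.1472] bottom 0.0241 need tool dx,dy mm -0.3 -0.4 F [ 0.8 -0.5  5.4] M [-0.476 -0.039  0.089] q6 0.242 0.0217
```

Request:
{"method": "apply_moves", "body": {
  "deltas": [
    [20,[0,0.3,0.15],0.03],
    [20,[0,0,0],0]
  ]
}}

```text
t: 12.3
tool_pos: [0.493, 0.1553, 0.2648]
orientation: [2.293, 2.147, 0.001]
force: [1.4, -0.8, 4.8]
opening: 0.0217
```

```bash
python3 st.py
```

```text
t 12.3 theta 86.25 plug xy [0.4925 0.1474] bottom 0.024 need tool dx,dy mm -0.4 -0.5 F [ 1.4 -0.8  4.8] M [-0.316 -0.067  0.102] q6 0.271 0.0217
```

Request:
{"method": "apply_moves", "body": {
  "deltas": [
    [20,[0,0.3,0.15],0.04],
    [20,[0,0,0],0]
  ]
}}

```text
t: 12.55
tool_pos: [0.4934, 0.1554, 0.2648]
orientation: [2.335, 2.101, 0.001]
force: [0.7, -0.6, 6.2]
opening: 0.0219
```

```bash
python3 st.py
```

```text
t 12.55 theta 83.96 plug xy [0.4925 0.1474] bottom 0.024 need tool dx,dy mm -0.5 -0.5 F [ 0.7 -0.6  6.2] M [-0.191 -0.008  0.21 ] q6 0.311 0.0219
```

Request:
{"method": "apply_moves", "body": {
  "deltas": [
    [20,[0,0.3,0.1],0.04],
    [20,[0,0,0],0]
  ]
}}

```text
t: 12.8
tool_pos: [0.4937, 0.1554, 0.2647]
orientation: [2.377, 2.054, 0.002]
force: [-0.5, -0.7, 6.5]
opening: 0.0217
```

```bash
python3 st.py
```

```text
t 12.8 theta 81.67 plug xy [0.4925 0.1475] bottom 0.0239 need tool dx,dy mm -0.5 -0.4 F [-0.5 -0.7  6.5] M [-0.158 -0.027  0.262] q6 0.351 0.0217
```

Request:
{"method": "apply_moves", "body": {
  "deltas": [
    [20,[0,0.2,0],0.03],
    [20,[0,0,0],0],
    [20,[0,0,0],0]
  ]
}}

```text
t: 13.18
tool_pos: [0.4939, 0.1554, 0.2648]
orientation: [2.407, 2.019, 0.002]
force: [0.7, -0.6, 6.4]
opening: 0.0216
```

```bash
python3 st.py
```

```text
t 13.175 theta 79.99 plug xy [0.4925 0.1475] bottom 0.024 need tool dx,dy mm -0.6 -0.4 F [ 0.7 -0.6  6.4] M [-0.209 -0.105  0.361] q6 0.38 0.0216
```

Request:
{"method": "apply_moves", "body": {
  "deltas": [
    [20,[0,-0.4,-0.1],-0.045],
    [20,[0,-0.3,-0.2],-0.04],
    [20,[0,0,0],0]
  ]
}}

```text
t: 13.55
tool_pos: [0.4932, 0.1554, 0.2648]
orientation: [2.32, 2.118, 0.001]
force: [1.2, -0.5, 4.3]
opening: 0.0214
```

```bash
python3 st.py
```

```text
t 13.55 theta 84.77 plug xy [0.4924 0.1475] bottom 0.024 need tool dx,dy mm -0.5 -0.4 F [ 1.2 -0.5  4.3] M [-0.119 -0.374  0.192] q6 0.297 0.0214
```

Torque eased and depth unchanged; now I release, rise straight up and look.

Request:
{"method": "apply_moves", "body": {
  "deltas": [
    [30,[0,0,0],0],
    [45,[0,0,0],0],
    [50,[0,0,0],0],
    [50,[0,0,-5],0],
    [50,[0,0,-20],0]
  ]
}}

```text
t: 14.18
tool_pos: [0.4923, 0.1551, 0.2885]
orientation: [-2.322, -2.114, 0.004]
force: [0.3, 0.8, 0.1]
opening: 0.0498
```

Request:
{"method": "apply_moves", "body": {
  "deltas": [
    [50,[0,0,-40],0],
    [50,[0,0,-50],0],
    [50,[0,0,-50],0],
    [50,[0,0,0],0],
    [50,[0,0,0],0]
  ]
}}

```text
t: 14.8
tool_pos: [0.4929, 0.1553, 0.4292]
orientation: [-2.323, -2.115, 0.0]
force: [-0.6, 0.5, 0.4]
opening: 0.0504
```

Run:
```python
from h import *
s=robot.read_state();print(s["t"],s["tool_pos"],s["force"])
c=viewer.get_calibration("wrist");w=viewer.read_camera("wrist");sd=viewer.read_camera("side")
print(proj(c,[.492,.147,.059]),proj(viewer.get_calibration("side"),[.492,.147,.059]))
a=cv2.resize(w,(400,300));b=cv2.resize(sd[200:320,150:310],(400,300),interpolation=cv2.INTER_CUBIC)
cv2.imwrite("pics/end.png",np.hstack([a,b]));cv2.imwrite("pics/wend.png",w)
np.save("wend.npy",c,allow_pickle=True)
```

```text
14.8 [0.49286136 0.15525091 0.4292057 ] [-0.56335507  0.53390922  0.43803532]
[255.81367066 180.25638527] [227.99338036 248.00065344]
```

View pics/end.png

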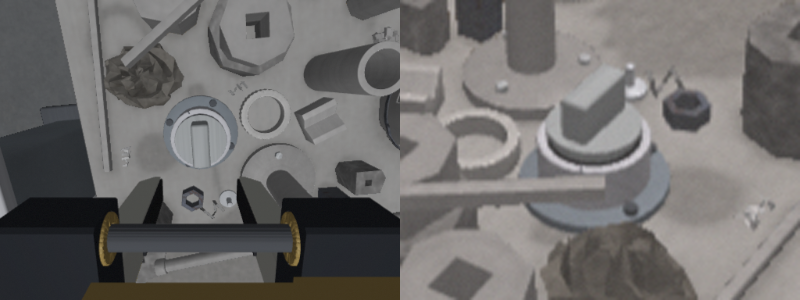

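```bash
python3 -c "
from plant import order
print(order.close_job())"
```

```text
the job is handed in; nothing more can be done
None
```

The plug is screwed home in the housing port and released, and the job is handed in at about 15 s. I gripped the bar across its width, carried the plug over the tap bar and lined its lugs up with the thread gaps seen in the wrist picture. It dropped straight into the thread without crossing, with its underside 17.4 mm below the port point.

**Turning:** I turned it about 55° clockwise to the stop, sinking at the expected rate, with about 6 to 8.5 N on the thread. That is slightly above your 2 to 6 N at times.

**At the stop:** The torque rose to 0.36 N m, below the 0.75 N m limit, while the depth held at 22 mm, which is the home position. I eased the torque back to about 0.19 N m before letting go.

**Last checks:** The final pictures show the collar down at the rim. The wrist force was near zero and the arm stood clear. Nothing I checked failed, and the other parts in view looked undisturbed. I did not measure the handle angle again after release; the home reading rests on the depth and torque taken before I let go.

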